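Match the small bonsai pots to their drip saucers

ROBOT

A 6-joint arm with a two-finger parallel gripper is mounted at the origin on the work surface. World frame = base frame: x ahead of the robot, y to its left, z up, the work surface at z = 0. Lengths are in m, angles in degrees, forces in N, time in s.
With the tool pointing down it reaches from about 0.3 to 0.75 m from the base axis. Payload 8.5 kg.
Tool frame: the origin (TCP) lies at the very end of the fingers, on their centre line; the grasp point (between the pads) lies 19 mm behind it; z points along the fingers, y is the line along which they close (so a half turn about z gives the same grasp; the last joint's range is limited). The gripper opens to 85 mm and grips with 20 to 120 N. Pads are 22 mm wide; open, the fingers measure 114 mm over their backs; the gripper's body (76 mm by 85 mm) begins 54 mm behind the grasp point. The pads swing forward as they close: fully open they stand 13 mm farther back than shut.
Start: joints at [-76.049, 21.807, 74.336, -0, 83.858, -12.336], TCP at [0.244, -0.493, 0.231] pointing down, gripper open.
Joint ranges: [-178.18, 178.18], [-50.72, 133.34], [12.68, 142.11], [-81.47, 261.47], [9.98, 163.14], [-165.26, 165.26]. Speed limits (degrees/s): [136.94, 136.94, 180, 180, 180, 180].

INTERFACE

Orientations are given as a 3x3 rotation matrix whose columns are the frame's x, y, z axes.
In Python, from rig import env, optics, spotter gives the robot as it stands.
- The arm moves only by the shell command python3 -m crank 'ROWS' [FORCE]. ROWS is JSON, one flat list of numbers, 5 for each row, row after row: the finger opening in cm, from 0 to 8.54, then the shift along the tool's x, y, z in cm, then the turn about the tool's z in rad. A call has exactly 8 rows; each row shifts and turns the commanded pose from where the row before left it, along the tool's axes as they then stand; what a row does not reach is not made up. A row lasts 1/12 s, in which the tool goes at most 41.7 mm and 7.16 degrees, less where a joint would pass 70% of its speed; a pose out of reach is approached as far as the arm can. A call is refused whole if a number of a shift passes 4.17 or a number of a turn 0.125, either way. A call with a gripper value outside its range is refused whole. The fingers move at their own pace and stop on an object; FORCE is the grip in N (left out, the last holds). Time passes only in rows, so rows that do not move let the fingers close, or fill a call up. It gives the time, the measured TCP pose, the force, the opening and the grip force at its end, in the units of the state.
- env.observe(): the state, without advancing time (a new reading comes with each control period).
- optics.get_image(name): name is "side" or "top" or "wrist"; returns a dict with "color" (420x560x3 uint8, red, green, blue), "intrinsics" (3x3 intrinsics, pixels), "pose" (4x4, takes a point from camera to world coordinates). Camera axes: x right, y up, looking along -z (the intrinsics and any distortion apply to the point x, -y, -z); pixel columns grow to the right and rows downward; lengths in m; the calibration is good to about 2 mm. A picture is of the moment at which its call begins. There is no depth.
- env.close_job(): hands the job in; it is judged then, once.
Trained networks look in a picture, given as the dict that the camera call returned (one of the last four; its "shot" number tells which), for a name from the list of things; names that differ only in an ending like _2 or _b are one class to them, and where a whole thing is asked for, a point or a joint stands for the part that bears it (a point fixed in the world has none). Each returns a list of dicts, best first, with "score" (0 to 1); they miss things now and then, are a little off and sometimes report something else, mostly with a low value. They report only what shows in the picture. A call takes as long as a camera call. They do not tell look-alikes from the thing itself.
- spotter.look_for(picture, query): "at" ([column, row] as shares, 0 to 1, of the picture: columns of its width, rows of its height, amid what is visible of it).
The state is a dict: "time_s": time; "q": joint angles; "qvel": joint speeds; "joint_efforts": joint torques, N m; "position": TCP position; "tool_rot": TCP orientation; "ft_force": force on the tool from outside, world axes, zero at the start; "wrist_torque": the same for the moment, N m; "grip_width": finger opening in m; "gripper_force": force on a finger pad.
Only numpy, scipy, OpenCV 4.12 (cv2) and the standard library are available. Lean on these libraries where they do the work, as an engineer would, in place of code of your own. Each camera call takes 0.05 s, during which the arm holds its last target. There are 200 camera calls.

TASK

The four little blue bonsai pots and the four clay drip saucers of this order have been unpacked anyhow on the bench. Stand each pot upright and centred in the saucer of its own shape and size (large round, small round, square, oblong), flat on the saucer's floor, the square and the oblong one turned to line up with their saucers' sides. Set the pots down gently without dropping or tipping any, let go of them, and leave the big green bowl and the glaze jar where they are.

Things in the scene. Friction and masses are not known exactly. Their poses are not given: they have to be found in the camera images.
- large_round_pot_centre (a point): The larger of the two round bonsai pots, 64 mm diameter, 50 mm tall; the lowest 12 mm narrow to a 52 mm foot. Blue glazed outside, buff floor inside with a dark drain hole; straight upright walls 5 mm thick, open at the top; 55 to 255 g, loose, stands upright on the bench. The point is the centre of the pot, half-way up and on its axis (25 mm above its underside); z is up the pot.
- small_round_pot_centre (a point): The smaller round bonsai pot, 40 mm diameter, 46 mm tall; the lowest 12 mm narrow to a 32 mm foot. Blue glazed outside, buff floor inside with a dark drain hole; straight upright walls 5 mm thick, open at the top; 55 to 255 g, loose, stands upright on the bench. The point is the centre of the pot, half-way up and on its axis (23 mm above its underside); z is up the pot.
- square_pot_centre (a point): The square bonsai pot, 50 x 50 mm, 54 mm tall, on a 40 x 40 mm foot 7 mm high. Blue glazed outside, buff floor inside with a dark drain hole; straight upright walls 5 mm thick, open at the top; 55 to 255 g, loose, stands upright on the bench. The point is the centre of the pot, half-way up and on its axis (27 mm above its underside); z is up the pot, x and y are square to its sides.
- oblong_pot_centre (a point): The oblong bonsai pot, 76 mm long (along its x) and 50 mm wide (along its y), 48 mm tall, on a 66 x 40 mm foot 7 mm high. Blue glazed outside, buff floor inside with a dark drain hole; straight upright walls 5 mm thick, open at the top; 55 to 255 g, loose, stands upright on the bench. The point is the centre of the pot, half-way up and on its axis (24 mm above its underside); z is up the pot, x along its length.
- large_round_saucer: The larger round drip saucer, 90 mm outer and about 80 mm inner diameter; belongs to the large round pot. Unglazed red clay, fixed to the bench; outer height 13 mm, rim wall 5 mm thick, inner floor 5 mm above the bench. Origin: centre of the underside, on the bench; z up.
- small_round_saucer: The smaller round drip saucer, 62 mm outer and about 52 mm inner diameter; belongs to the small round pot. Unglazed red clay, fixed to the bench; outer height 13 mm, rim wall 5 mm thick, inner floor 5 mm above the bench. Origin: centre of the underside, on the bench; z up.
- square_saucer: The square drip saucer, 72 x 72 mm outside, 62 x 62 mm inside; belongs to the square pot. Unglazed red clay, fixed to the bench; outer height 13 mm, rim wall 5 mm thick, inner floor 5 mm above the bench. Origin: centre of the underside, on the bench; z up, x and y square to its sides.
- oblong_saucer: The oblong drip saucer, 98 mm long (along its x) and 72 mm wide (along its y) outside, 88 x 62 mm inside; belongs to the oblong pot. Unglazed red clay, fixed to the bench; outer height 13 mm, rim wall 5 mm thick, inner floor 5 mm above the bench. Origin: centre of the underside, on the bench; z up, x along its length.
- big_bowl: Bystander: a wide green glazed bowl, 130 mm across the rim, 70 mm tall, loose. Origin: centre of its underside. Leave it alone.
- glaze_jar: Bystander: a white round jar with a cork-coloured cap, 60 mm diameter, 85 mm tall, loose. Origin: centre of its underside. Leave it alone.
There are look-alikes about, which are no part of the job. What is shaped like the part that bears small_round_pot_centre but yellow is not meant.

How it is judged (in metres and radians):
At the end, for the whole second after the job is handed in: Each pot stands in its own saucer, axis within 12 mm of the saucer's centre, foot on its floor (height within 3 mm), leaning under 0.08 rad, at rest and released; square pot's sides and oblong pot's length within 0.25 rad of its saucer's (quarter or half turns are equal) (horizontal distance between large_round_pot_centre and large_round_saucer below 0.012 m and z of large_round_pot_centre in the frame of large_round_saucer between 0.027 and 0.033 m and angle between each of large_round_pot_centre, small_round_pot_centre, square_pot_centre, oblong_pot_centre's own z axis and vertical below 0.08 rad and linear speed of each of large_round_pot, small_round_pot, square_pot, oblong_pot below 0.02 m/s and horizontal distance between small_round_pot_centre and small_round_saucer below 0.012 m and z of small_round_pot_centre in the frame of small_round_saucer between 0.025 and 0.031 m and horizontal distance between square_pot_centre and square_saucer below 0.012 m and z of square_pot_centre in the frame of square_saucer between 0.029 and 0.035 m and horizontal distance between oblong_pot_centre and oblong_saucer below 0.012 m and z of oblong_pot_centre in the frame of oblong_saucer between 0.026 and 0.032 m and (angle between the x axis of square_pot_centre and the x axis of square_saucer, either way round below 0.25 rad or angle between the x axis of square_pot_centre and the y axis of square_saucer, either way round below 0.25 rad) and angle between the x axis of oblong_pot_centre and the x axis of oblong_saucer, either way round below 0.25 rad); the robot touches nothing.
It fails at once if a pot is tipped over (leans more than 35 degrees) (angle between any of large_round_pot_centre, small_round_pot_centre, square_pot_centre, oblong_pot_centre's own z axis and vertical above 0.61 rad).
It fails at once if a pot is dropped or knocked away (faster than 0.8 m/s while not held, as after falling 33 mm) ((linear speed of large_round_pot above 0.8 m/s and contact force between the fingers and large_round_pot below 0.05 N) or (linear speed of small_round_pot above 0.8 m/s and contact force between the fingers and small_round_pot below 0.05 N) or (linear speed of square_pot above 0.8 m/s and contact force between the fingers and square_pot below 0.05 N) or (linear speed of oblong_pot above 0.8 m/s and contact force between the fingers and oblong_pot below 0.05 N)).
It fails at once if the big bowl is shifted by more than 25 mm (distance of big_bowl from where it was at the start of the episode above 0.025 m).
It fails at once if the glaze jar is shifted by more than 25 mm (distance of glaze_jar from where it was at the start of the episode above 0.025 m).
It also fails if it takes over 120 s, if anything falls off the work surface, if the arm or the gripper's body presses on something with over 40 N, if the wrist force passes 120 N, or if a joint passes its speed limit or range.

## Working session

There is one attempt and no reset: what is moved stays moved. The work goes in short steps, Python scripts to look and compute and a shell command to move; the robot and the scene stay as the last step left them, time stands still between calls to the robot, and variables do not carry over. Pictures are saved under pics/ and viewed, at most 14 in all, crops included, and the job is handed in when it is done.

```bash
ls; mkdir -p pics; cat > h.py <<'E'
import numpy as np, cv2
from rig import env, optics, spotter
def snap(n,f):
    p=optics.get_image(n); cv2.imwrite('pics/'+f,p['color'][:,:,::-1]); return p
def w2p(p,X):
    T=np.linalg.inv(p['pose']); c=T[:3,:3]@np.array(X)+T[:3,3]; c=c*[1,-1,-1]; u=p['intrinsics']@c; return u[:2]/u[2]
def p2w(p,uv,z):
    d=np.linalg.inv(p['intrinsics'])@np.array([uv[0],uv[1],1.]); d=p['pose'][:3,:3]@(d*[1,-1,-1]); o=p['pose'][:3,3]
    return o+d*(z-o[2])/d[2]
E
python3 - <<'E'
from h import *
for n in ['top','side']:
    p=snap(n,n+'1.png'); print(n,p.keys(),p['intrinsics'].round(1).tolist(),p['pose'].round(3).tolist(),p.get('distortion'))
    if n=='top':
        for q,z in [('large_round_pot_centre',.05),('small_round_pot_centre',.046),('square_pot_centre',.054),('oblong_pot_centre',.048),('large_round_saucer',.013),('small_round_saucer',.013),('square_saucer',.013),('oblong_saucer',.013),('big_bowl',.07),('glaze_jar',.085)]:
            for r in spotter.look_for(p,q)[:3]:
                uv=np.array(r['at'])*[560,420]; print(q,round(r['score'],2),uv.round(),p2w(p,uv,z).round(3))
s=env.observe(); print(s)
E
```

```text
pics
top dict_keys(['color', 'intrinsics', 'pose', 'shot']) [[424.0, 0.0, 272.2], [0.0, 424.0, 210.5], [0.0, 0.0, 1.0]] [[0.008, 0.988, -0.153, 0.379], [-1.0, 0.011, 0.015, -0.0], [0.017, 0.153, 0.988, 1.071], [0.0, 0.0, 0.0, 1.0]] None
large_round_pot_centre 0.98 [103. 206.] [0.544 0.396 0.05 ]
small_round_pot_centre 0.69 [384. 271.] [ 0.393 -0.287  0.046]
small_round_pot_centre 0.69 [368. 239.] [ 0.469 -0.249  0.046]
small_round_pot_centre 0.67 [417. 281.] [ 0.37  -0.363  0.046]
square_pot_centre 0.57 [232. 233.] [0.481 0.08  0.054]
oblong_pot_centre 0.87 [318. 169.] [ 0.642 -0.129  0.048]
large_round_saucer 0.64 [301. 239.] [ 0.471 -0.089  0.013]
small_round_saucer 0.84 [203. 173.] [0.638 0.16  0.013]
small_round_saucer 0.51 [275. 121.] [ 0.78  -0.021  0.013]
square_saucer 0.97 [437. 230.] [ 0.497 -0.432  0.013]
oblong_saucer 0.82 [152. 271.] [0.388 0.279 0.013]
big_bowl 0.85 [271. 123.] [ 0.753 -0.011  0.07 ]
glaze_jar 0.93 [143. 158.] [0.655 0.294 0.085]
side dict_keys(['color', 'intrinsics', 'pose', 'shot']) [[516.1, 0.0, 287.7], [0.0, 516.1, 203.6], [0.0, 0.0, 1.0]] [[0.984, 0
[... 218 characters left out ...]
8577957e+01, -1.23340232e+01]), 'qvel': array([-0.04280882, -0.04983511, -0.01440049,  0.05914589,  0.00289525,
        0.06054992]), 'joint_efforts': array([-1.09780951e-03, -4.48159218e+01, -2.31396496e+01, -1.83561292e-04,
        7.02501820e-04, -9.73967872e-06]), 'position': array([ 0.24356625, -0.49308941,  0.23133004]), 'tool_rot': array([[ 8.96599719e-01,  4.42841895e-01, -4.49606182e-06],
       [ 4.42841895e-01, -8.96599719e-01,  4.53072691e-07],
       [-3.83052820e-06, -2.39726939e-06, -1.00000000e+00]]), 'ft_force': array([0.2911804 , 1.25230066, 0.4858475 ]), 'wrist_torque': array([ 0.03504763,  0.01445005, -0.0052616 ]), 'gripper_force': 0.0, 'grip_width': 0.08549691533842578}
```

View pics/top1.png

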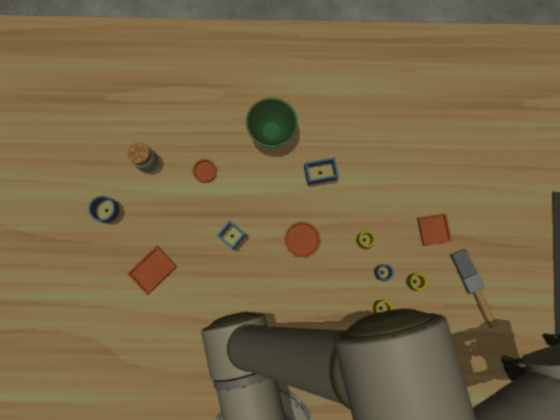

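View pics/side1.png

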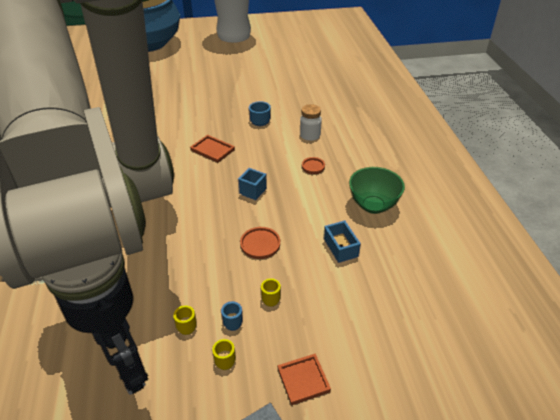

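The top view shows the large pot at (104,209), the square pot at (232,235), the oblong pot at (321,171) and the blue small pot at (384,272), which has yellow look-alikes around it. The saucers are at (205,170) small, (302,239) large, (434,229) square and (153,269) oblong. The spotter hits agree with this. The side view matches and nothing is tipped. Next I fit the poses by model silhouettes in both views.

```bash
cat >> h.py <<'E'
from scipy.optimize import minimize
def ring(a,b,z,rnd):
    if rnd: t=np.linspace(0,2*np.pi,48,endpoint=False); return [[a*np.cos(k),a*np.sin(k),z] for k in t]
    return [[i*a,j*b,z] for i,j in((1,1),(1,-1),(-1,-1),(-1,1))]
def pot(a,b,fa,fb,fh,h,r): return np.array(ring(a,b,h,r)+ring(a,b,fh,r)+ring(fa,fb,0,r))
def sau(a,b,r): return np.array(ring(a,b,.013,r)+ring(a,b,0,r))
M=dict(LP=(pot(.032,.032,.026,.026,.012,.05,1),'b'),SP=(pot(.02,.02,.016,.016,.012,.046,1),'b'),QP=(pot(.025,.025,.02,.02,.007,.054,0),'b'),
 OP=(pot(.038,.025,.033,.02,.007,.048,0),'b'),LS=(sau(.045,.045,1),'r'),SS=(sau(.031,.031,1),'r'),QS=(sau(.036,.036,0),'r'),OS=(sau(.049,.036,0),'r'))
def hullmask(pts,S=6):
    m=np.zeros((420*S,560*S),np.uint8); q=((pts+.5)*S*16-8).round().astype(np.int32)
    cv2.fillConvexPoly(m,cv2.convexHull(q),1,shift=4); return m
def seg(p,c):
    h=cv2.cvtColor(p['color'],cv2.COLOR_RGB2HSV).astype(int); H,Sx,V=h[...,0],h[...,1],h[...,2]
    m=((H>95)&(H<125)&(Sx>60)) if c=='b' else (((H<10)|(H>172))&(Sx>140)&(V>60))
    return m.astype(np.uint8)
def fit(p,name,x0,zoff=0.):
    pts,c=M[name]; S=6
    m=seg(p,c); cs,_=cv2.findContours(m,cv2.RETR_EXTERNAL,cv2.CHAIN_APPROX_NONE)
    u=w2p(p,[x0[0],x0[1],.02+zoff]); cs=[k for k in cs if len(k)>10 and np.linalg.norm(k.reshape(-1,2).mean(0)-u)<28]
    if not cs: return None
    k=np.vstack(cs) if c=='b' else max(cs,key=len)
    mm=np.zeros((420,560),np.uint8); cv2.fillPoly(mm,[cv2.convexHull(k)],1); B=cv2.resize(mm,None,fx=S,fy=S,interpolation=cv2.INTER_NEAREST)
    x,y,w,h=cv2.boundingRect(mm); sl=np.s_[max(0,(y-15)*S):(y+h+15)*S,max(0,(x-15)*S):(x+w+15)*S]; B=B[sl]
    def cost(v):
        R=np.array([[np.cos(v[2]),-np.sin(v[2]),0],[np.sin(v[2]),np.cos(v[2]),0],[0,0,1]])
        X=pts@R.T+[v[0],v[1],zoff]; A=hullmask(np.array([w2p(p,q) for q in X]))[sl]
        return 1-(A&B).sum()/max(1,(A|B).sum())
    best=None
    for t in ([0.] if name[0] in 'LS' else [0,.5,1.0,1.5] if name[0]=='Q' else [0,.5,1,1.5,2,2.6]):
        v=np.array([x0[0],x0[1],t])
        r=minimize(cost,v,method='Nelder-Mead',options=dict(initial_simplex=[v,v+[.008,0,0],v+[0,.008,0],v+[0,0,.3]],maxfev=90,xatol=1e-4,fatol=1e-4))
        if best is None or r.fun<best.fun: best=r
    return best.x.round(4),round(best.fun,3)
G=dict(LP=(.538,.385),SP=(.39,-.285),QP=(.475,.08),OP=(.637,-.127),LS=(.47,-.09),SS=(.64,.155),QS=(.497,-.43),OS=(.39,.275))
E
python3 - <<'E'
from h import *
for n in ['top','side']:
    p=optics.get_image(n)
    for k in M: print(n,k,fit(p,k,G[k]))
    if n=='top':
        for u in [(366,239),(417,281),(382,307)]: print(p2w(p,u,.04).round(3))
E
```

```text
top LP (array([0.539 , 0.399 , 0.1155]), np.float64(0.245))
top SP (array([ 0.3918, -0.2894,  0.1535]), np.float64(0.28))
top QP (array([0.4777, 0.0847, 0.8829]), np.float64(0.108))
top OP (array([ 0.6446, -0.1382,  1.8324]), np.float64(0.158))
top LS None
top SS None
top QS None
top OS None
[ 0.47  -0.246  0.04 ]
[ 0.37  -0.366  0.04 ]
[ 0.308 -0.28   0.04 ]
side LP (array([ 0.5377,  0.4042, -0.3846]), np.float64(0.141))
side SP (array([ 0.39  , -0.2858,  0.0455]), np.float64(0.148))
side QP (array([0.4761, 0.0859, 1.0599]), np.float64(0.09))
side OP (array([ 0.6414, -0.135 ,  1.7072]), np.float64(0.067))
side LS (array([ 0.4699, -0.0855, -0.3683]), np.float64(0.162))
side SS (array([ 0.6447,  0.1652, -0.5871]), np.float64(0.269))
side QS (array([ 0.4993, -0.4254,  0.1597]), np.float64(0.076))
side OS (array([ 0.3908,  0.2826, -0.8492]), np.float64(0.148))
```

```bash
python3 - <<'E'
import cv2,numpy as np
t=cv2.imread('pics/top1.png'); s=cv2.imread('pics/side1.png')
ht=cv2.cvtColor(t,cv2.COLOR_BGR2HSV); hs=cv2.cvtColor(s,cv2.COLOR_BGR2HSV)
for n,r in [('LS',(239,278,326)),('SS',(171,190,220)),('LP',(209,84,128)),('SP',(272,372,396))]: print(n,[tuple(map(int,x)) for x in ht[r[0],r[1]:r[2]:2]])
for n,r in [('LS',(242,236,284)),('LP',(115,244,276)),('SS',(166,298,328))]: print('s',n,[tuple(map(int,x)) for x in hs[r[0],r[1]:r[2]:2]])
a=cv2.resize(t[190:230,80:130],None,fx=7,fy=7,interpolation=0); b=cv2.resize(t[252:292,360:410],None,fx=7,fy=7,interpolation=0)
c=cv2.resize(t[150:190,185:235],None,fx=7,fy=7,interpolation=0); d=cv2.resize(t[150:190,300:350],None,fx=7,fy=7,interpolation=0)
cv2.imwrite('pics/crops.png',np.vstack([np.hstack([a,b]),np.hstack([c,d])]))
E
```

```text
LS [(18, 123, 131), (17, 121, 133), (18, 124, 130), (14, 146, 117), (10, 171, 116), (10, 175, 131), (10, 182, 132), (10, 181, 131), (10, 181, 131), (10, 179, 128), (10, 182, 129), (10, 178, 130), (10, 174, 133), (10, 179, 131), (10, 179, 131), (10, 178, 132), (10, 182, 132), (10, 181, 134), (10, 181, 135), (10, 183, 127), (11, 178, 109), (15, 136, 122), (18, 120, 136), (18, 118, 136)]
SS [(20, 110, 134), (15, 142, 120), (11, 174, 104), (10, 183, 127), (10, 180, 132), (10, 176, 129), (10, 178, 129), (10, 180, 129), (10, 179, 128), (10, 179, 127), (10, 179, 131), (10, 181, 128), (10, 181, 124), (15, 142, 99), (20, 108, 130)]
LP [(18, 115, 135), (19, 114, 132), (60, 13, 98), (100, 92, 58), (60, 8, 32), (30, 16, 31), (19, 113, 61), (23, 123, 108), (26, 111, 133), (26, 110, 135), (27, 109, 117), (25, 90, 62), (27, 113, 99), (26, 106, 132), (49, 33, 107), (100, 99, 62), (45, 16, 31), (26, 51, 35), (18, 118, 78), (19, 122, 86), (20, 118, 123), (20, 115, 135)]
SP [(18, 122, 130), (19, 91, 67), (101, 49, 42), (99, 88, 96), (26, 69, 81), (19, 81, 44), (25, 111, 103), (24, 118, 132), (27, 86, 8
[... 224 characters left out ...]
 (10, 179, 194), (9, 178, 193), (9, 178, 191), (9, 179, 191), (10, 181, 190), (10, 180, 190), (9, 178, 191), (9, 181, 192), (9, 179, 194), (10, 178, 193), (9, 182, 170), (14, 135, 199), (18, 112, 218)]
s LP [(17, 117, 212), (17, 115, 218), (17, 116, 202), (104, 70, 62), (101, 135, 66), (102, 137, 67), (101, 137, 69), (100, 136, 71), (101, 135, 68), (102, 141, 67), (101, 129, 65), (102, 136, 62), (102, 146, 61), (17, 86, 98), (19, 108, 219), (19, 110, 216)]
s SS [(20, 103, 218), (20, 106, 211), (11, 167, 147), (9, 178, 195), (9, 178, 196), (10, 179, 192), (10, 179, 191), (9, 178, 189), (9, 178, 189), (10, 178, 189), (10, 178, 189), (9, 179, 194), (9, 180, 188), (11, 158, 168), (17, 114, 213)]
```

View pics/crops.png

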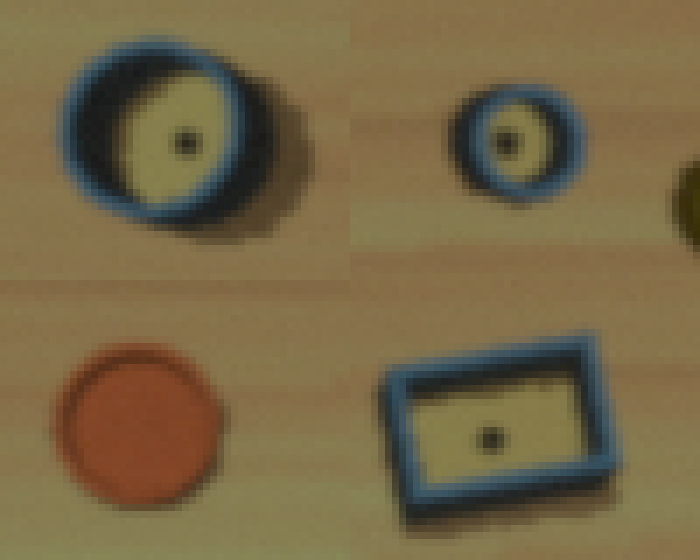

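The crops show sharp blue rims in the top view, so I fit only the rim there and use wider red bounds for the saucers.

```bash
python3 - <<'E'
s=open('h.py').read()
s=s.replace("(((H<10)|(H>172))&(Sx>140)&(V>60))","((H<15)&(Sx>145)&(V>50))")
s=s.replace("m=((H>95)&(H<125)&(Sx>60)) if c=='b'","m=((H>88)&(H<115)&(Sx>45)&(V>48)) if c=='b' else ((H>85)&(H<125)&(Sx>40)) if c=='s'")
s=s.replace("def fit(p,name,x0,zoff=0.):\n    pts,c=M[name]; S=6","def fit(p,name,x0,zoff=0.,side=False):\n    pts,c=M[name]; S=6\n    if c=='b':\n        if side: c='s'\n        else: pts=pts[:len(pts)//3]")
s=s.replace("if c=='b' else max(cs","if c in 'bs' else max(cs")
open('h.py','w').write(s)
E
python3 - <<'E'
from h import *
for n in ['top','side']:
    p=optics.get_image(n)
    for k in M: print(n,k,fit(p,k,G[k],side=n=='side'))
E
```

```text
top LP (array([ 0.5379,  0.3978, -0.2616]), np.float64(0.045))
top SP (array([ 0.3913, -0.2864,  0.3668]), np.float64(0.101))
top QP (array([0.4772, 0.0834, 0.8872]), np.float64(0.062))
top OP (array([ 0.6404, -0.1359,  1.7712]), np.float64(0.064))
top LS (array([ 0.4714, -0.0914,  0.1865]), np.float64(0.037))
top SS (array([ 0.6464,  0.1594, -0.2496]), np.float64(0.08))
top QS (array([ 0.5011, -0.4282,  0.1583]), np.float64(0.046))
top OS (array([0.3922, 0.2813, 2.36  ]), np.float64(0.03))
side LP (array([ 0.5375,  0.4033, -0.2172]), np.float64(0.132))
side SP (array([ 0.3897, -0.2858,  0.2453]), np.float64(0.122))
side QP (array([0.4762, 0.0865, 1.0213]), np.float64(0.085))
side OP (array([ 0.6414, -0.135 ,  1.7069]), np.float64(0.056))
side LS (array([ 0.4698, -0.0878,  0.0537]), np.float64(0.067))
side SS (array([ 0.6442,  0.1625, -0.3291]), np.float64(0.118))
side QS (array([ 0.4994, -0.4252,  1.735 ]), np.float64(0.026))
side OS (array([0.3909, 0.2842, 2.3497]), np.float64(0.05))
```

```bash
cat > plan.py <<'E'
import sys; from rig import env; import numpy as np
# usage: plan.py x y z [closing-line angle deg]
a=list(map(float,sys.argv[1:])); s=env.observe(); R=s['tool_rot']; t=0.
yl=np.arctan2(R[1,1],R[0,1])
if len(a)>3:
    t=-((np.deg2rad(a[3])-yl+np.pi/2)%np.pi-np.pi/2)   # tool z is down
c,d=np.cos(t),np.sin(t); R2=R@np.array([[c,-d,0],[d,c,0],[0,0,1]])
print('t',round(s['time_s'],2),'pos',s['position'].round(4),'ylin',np.rad2deg(yl).round(1),'q1,5,6',s['q'][[0,4,5]].round(0),'w',round(s['grip_width'],4),'F',round(s['gripper_force'],1),'ft',s['ft_force'].round(1))
print('turn',round(t,3),'then shift cm',(R2.T@(np.array(a[:3])-s['position'])*100).round(2))
E
python3 plan.py .390 -.286 .13
```

```text
t 0.8 pos [ 0.2436 -0.4931  0.2313] ylin -63.7 q1,5,6 [-76.  84. -12.] w 0.0853 F 0.0 ft [ 1.  -0.5  0.7]
turn 0.0 then shift cm [ 22.3  -12.08  10.13]
```

```bash
python3 -m crank '[5.4,3.19,-1.73,1.45,0, 5.4,3.19,-1.73,1.45,0, 5.4,3.19,-1.73,1.45,0, 5.4,3.19,-1.73,1.45,0, 5.4,3.19,-1.73,1.45,0, 5.4,3.19,-1.73,1.45,0, 5.4,3.19,-1.73,1.45,0, 5.4,0,0,0,0]' 25
python3 plan.py .390 -.286 .01
python3 - <<'E'
from h import *
p=snap('wrist','w1.png')
c=p2w(p,[280,210],.046); print(c, p['pose'].round(3).tolist(), w2p(p,[.39,-.286,.046]))
for r in spotter.look_for(p,'small_round_pot_centre')[:4]:
    uv=np.array(r['at'])*[560,420]; print(round(r['score'],2),uv.round(),p2w(p,uv,.03).round(4))
E
```

```text
time_s: 1.47
position: [0.3915, -0.2801, 0.1277]
tool_rot: [[0.894, 0.447, -0.002], [0.447, -0.894, 0.005], [-0.0, -0.005, -1.0]]
ft_force: [-0.3, 0.5, -0.3]
grip_width: 0.0539
gripper_force: 0.0
t 1.47 pos [ 0.3915 -0.2801  0.1277] ylin -63.4 q1,5,6 [-50.  65.  14.] w 0.0539 F 0.0 ft [-0.3  0.5 -0.3]
turn 0.0 then shift cm [-0.4   0.52 11.76]
[ 0.39976097 -0.27367955  0.046     ] [[0.447, 0.847, 0.287, 0.465], [-0.894, 0.426, 0.138, -0.242], [-0.005, -0.319, 0.948, 0.269], [0.0, 0.0, 0.0, 1.0]] [288.32279027 226.97148686]
0.92 [286. 109.] [ 0.4688 -0.244   0.03  ]
0.91 [366. 267.] [ 0.3818 -0.3686  0.03  ]
0.85 [244. 294.] [ 0.3065 -0.2826  0.03  ]
0.75 [288. 224.] [ 0.387  -0.2876  0.03  ]
```

View pics/w1.png

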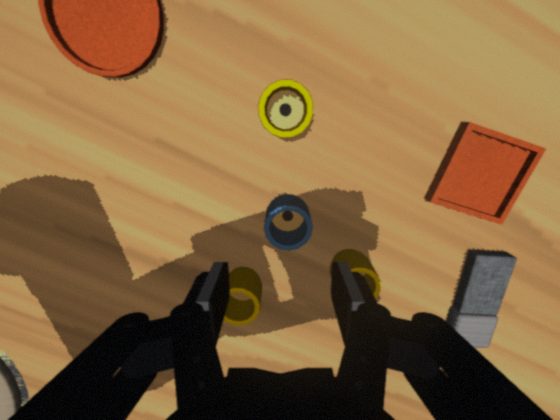

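The wrist view shows the blue pot's rim at (288,227), where I predicted it, and the yellow pots stay clear of the fingers. Descending and gripping.

```bash
python3 -m crank '[5.4,-0.4,0.5,0,0, 5.4,0,0,2.5,0, 5.4,0,0,2.5,0, 5.4,0,0,2.5,0, 5.4,0,0,2.5,0, 5.4,0,0,1.5,0, 5.4,0,0,0.3,0, 5.4,0,0,0,0]'|head -2
python3 plan.py .390 -.286 .01
```

```text
time_s: 2.23
position: [0.3882, -0.2932, 0.0116]
t 2.23 pos [ 0.3882 -0.2932  0.0116] ylin -63.8 q1,5,6 [-51.  47.  13.] w 0.0541 F 0.0 ft [0.6 0.2 0.7]
turn 0.0 then shift cm [ 0.48 -0.57  0.16]
```

```bash
python3 -m crank '[5.4,0.5,-0.6,0.1,0, 5.4,0,0,0,0, 5.4,0,0,0,0, 3.5,0,0,0,0, 3.5,0,0,0,0, 3.5,0,0,0,0, 3.5,0,0,0,0, 3.5,0,0,0,0]' 25 | head -2
python3 plan.py .390 -.286 .01
python3 plan.py .6455 .161 .13
```

```text
time_s: 2.9
position: [0.391, -0.2846, 0.0117]
t 2.9 pos [ 0.391  -0.2846  0.0117] ylin -63.7 q1,5,6 [-50.  46.  14.] w 0.0396 F 24.6 ft [-0.9  0.9  7.1]
turn 0.0 then shift cm [-0.15  0.08  0.17]
t 2.9 pos [ 0.391  -0.2846  0.0117] ylin -63.7 q1,5,6 [-50.  46.  14.] w 0.0396 F 24.6 ft [-0.9  0.9  7.1]
turn 0.0 then shift cm [ 42.57 -28.65 -11.85]
```

```bash
python3 -m crank '[3.5,0,0,-0.5,0, 3.5,0,0,-1.5,0, 3.5,0,0,-3,0, 3.5,0,0,-3,0, 3.5,2,-1.35,-3,0, 3.5,3,-2.02,-0.8,0, 3.5,3,-2.02,0,0, 3.5,3,-2.02,0,0]' | head -2
python3 -m crank '[3.5,3,-2.02,0,0, 3.5,3,-2.02,0,0, 3.5,3,-2.02,0,0, 3.5,3,-2.02,0,0, 3.5,3,-2.02,0,0, 3.5,3,-2.02,0,0, 3.5,3,-2.02,0,0, 3.5,3,-2.02,0,0]' | head -2
python3 -m crank '[3.5,3,-2.02,0,0, 3.5,3,-2.02,0,0, 3.5,1.57,-1,0,0, 3.5,0,0,0,0, 3.5,0,0,0,0, 3.5,0,0,0,0, 3.5,0,0,0,0, 3.5,0,0,0,0]' | head -2
python3 plan.py .6455 .161 .0177
python3 - <<'E'
from h import *
p=optics.get_image('top')
print(fit(p,'SS',G['SS'])) 
p=snap('wrist','w2.png'); u=[w2p(p,[.6455+.031*c,.161+.031*s,.013]) for c,s in((1,0),(-1,0),(0,1),(0,-1))]; print(np.round(u))
E
```

```text
time_s: 3.57
position: [0.4571, -0.168, 0.1302]
time_s: 4.23
position: [0.6005, 0.0838, 0.1292]
time_s: 4.9
position: [0.6454, 0.1597, 0.1292]
t 4.9 pos [0.6454 0.1597 0.1292] ylin -63.8 q1,5,6 [ 4. 79. 68.] w 0.04 F 25.5 ft [ 0.8  0.3 -0.8]
turn 0.0 then shift cm [ 0.07 -0.11 11.15]
(array([ 0.6474,  0.1607, -0.2854]), np.float64(0.874))
[[296. 178.]
 [266. 237.]
 [249. 194.]
 [311. 223.]]
```

View pics/w2.png

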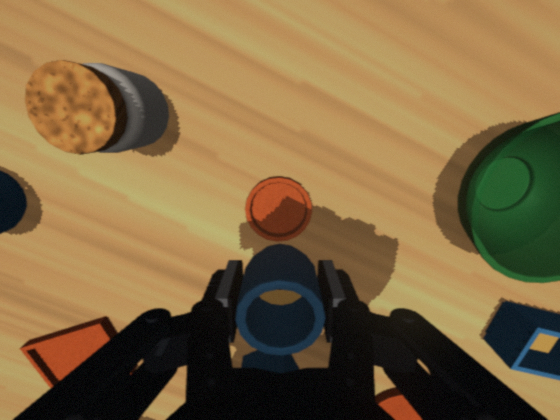

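The saucer is centred at (279,208), against a prediction of (280,208). Lowering the pot.

```bash
python3 -m crank '[3.5,0.07,-0.1,2,0, 3.5,0,0,2.5,0, 3.5,0,0,2.5,0, 3.5,0,0,2,0, 3.5,0,0,1,0, 3.5,0,0,0.7,0, 3.5,0,0,0.3,0, 3.5,0,0,0,0]' | head -2
python3 -m crank '[3.5,0,0,0.1,0, 3.5,0,0,0.1,0, 3.5,0,0,0,0, 3.5,0,0,0,0, 3.5,0,0,0,0, 3.5,0,0,0,0, 3.5,0,0,0,0, 3.5,0,0,0,0]' | head -4
python3 plan.py .6455 .161 .0167
```

```text
time_s: 5.67
position: [0.646, 0.1619, 0.0192]
time_s: 6.33
position: [0.6458, 0.162, 0.0169]
tool_rot: [[0.897, 0.443, 0.0], [0.443, -0.897, 0.0], [0.0, 0.0, -1.0]]
ft_force: [0.3, 0.3, -1.6]
t 6.33 pos [0.6458 0.162  0.0169] ylin -63.7 q1,5,6 [ 4. 66. 68.] w 0.0399 F 25.5 ft [ 0.3  0.3 -1.6]
turn 0.0 then shift cm [-0.07  0.07  0.02]
```

```bash
python3 -m crank '[3.5,0,0,0.1,0, 3.5,0,0,0.05,0, 3.5,0,0,0,0, 4.4,0,0,0,0, 4.8,0,0,0,0, 5.2,0,0,0,0, 5.2,0,0,0,0, 5.2,0,0,0,0]' | head -4
python3 -m crank '[5.2,0,0,-1,0, 5.2,0,0,-2.5,0, 5.2,0,0,-2.5,0, 5.2,0,0,-2.5,0, 8.5,0,0,-2.5,0, 8.5,0,0,-0.5,0, 8.5,0,0,0,0, 8.5,0,0,0,0]' | head -2
python3 plan.py .538 .400 .13
python3 - <<'E'
from h import *
p=snap('side','s2.png'); print(fit(p,'SP',(.645,.161),.005,True))
p=snap('top','t2.png'); print(fit(p,'SP',(.645,.161),.005))
for k in('LP','QP','OP','LS','QS','OS'): print(k,fit(p,k,G[k]))
E
```

```text
time_s: 7.0
position: [0.6457, 0.1619, 0.0151]
tool_rot: [[0.897, 0.443, -0.0], [0.443, -0.897, -0.0], [-0.0, -0.0, -1.0]]
ft_force: [0.4, 0.3, -0.5]
time_s: 7.67
position: [0.6454, 0.1619, 0.1299]
t 7.67 pos [0.6454 0.1619 0.1299] ylin -63.7 q1,5,6 [ 4. 79. 68.] w 0.0849 F 0.0 ft [ 0.4  0.1 -1.1]
turn 0.0 then shift cm [  0.91 -26.1    0.  ]
(array([ 0.6441,  0.1634, -0.0335]), np.float64(0.175))
None
LP (array([ 0.5379,  0.3977, -0.3109]), np.float64(0.044))
QP (array([0.4772, 0.0842, 0.8748]), np.float64(0.089))
OP (array([ 0.6402, -0.1357, -1.3634]), np.float64(0.066))
LS (array([ 0.4717, -0.0914,  0.2225]), np.float64(0.039))
QS (array([ 0.5009, -0.4281,  0.1702]), np.float64(0.044))
OS None
```

```bash
python3 -m crank '[8.5,0.13,-3.73,0,0, 8.5,0.13,-3.73,0,0, 8.5,0.13,-3.73,0,0, 8.5,0.13,-3.73,0,0, 8.5,0.13,-3.73,0,0, 8.5,0.13,-3.73,0,0, 8.5,0.13,-3.73,0,0, 8.5,0,0,0,0]' | head -2
python3 -m crank '[8.5,0,0,0,0, 8.5,0,0,0,0, 8.5,0,0,0,0, 8.5,0,0,0,0, 8.5,0,0,0,0, 8.5,0,0,0,0, 8.5,0,0,0,0, 8.5,0,0,0,0]' | head -2
python3 plan.py .538 .400 .01
python3 - <<'E'
from h import *
p=snap('wrist','w3.png'); 
print(np.round([w2p(p,[.538+.032*c,.400+.032*s,.05]) for c,s in((1,0),(-1,0),(0,1),(0,-1))]), w2p(p,[.538,.4,.05]), fit(p,'LP',(.538,.4)))
for r in spotter.look_for(p,'large_round_pot_centre')[:2]: print(r['score'],np.array(r['at'])*[560,420])
E
```

```text
time_s: 8.43
position: [0.5344, 0.4054, 0.1288]
time_s: 9.1
position: [0.5384, 0.3998, 0.1304]
t 9.1 pos [0.5384 0.3998 0.1304] ylin -63.7 q1,5,6 [27. 80. 90.] w 0.085 F 0.0 ft [ 0.  -0.4  0.3]
turn 0.0 then shift cm [-0.03 -0.03 12.04]
[[300. 188.]
 [264. 256.]
 [245. 206.]
 [317. 240.]] [281.61276009 223.20007746] (array([0.5369, 0.403 , 0.0793]), np.float64(0.04))
0.82 [275.576 220.794]
```

View pics/w3.png

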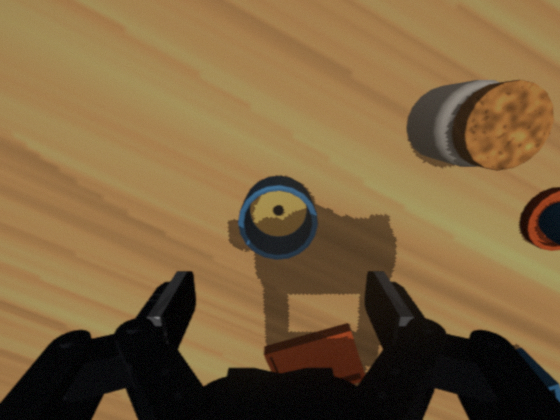

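The wrist view shows the large pot's rim centred at (278.5,222), about 2.5 mm left of the prediction. I shift y by -0.24 cm and descend.

```bash
python3 -m crank '[8.5,0,-0.24,1,0, 8.5,0,0,2.5,0, 8.5,0,0,2.5,0, 8.5,0,0,2.5,0, 8.5,0,0,2,0, 8.5,0,0,1,0, 8.5,0,0,0.5,0, 8.5,0,0,0,0]' | head -4
python3 -m crank '[8.5,0,0,0,0, 7.6,0,0,0,0, 7,0,0,0,0, 6.6,0,0,0,0, 6,0,0,0,0, 6,0,0,0,0, 6,0,0,0,0, 6,0,0,0,0]' 30 | head -4
python3 plan.py .471 -.0897 .13
```

```text
time_s: 9.87
position: [0.537, 0.4022, 0.0095]
tool_rot: [[0.897, 0.443, -0.001], [0.443, -0.897, -0.001], [-0.001, -0.0, -1.0]]
ft_force: [0.3, -0.1, 0.2]
time_s: 10.53
position: [0.5377, 0.4024, 0.0116]
tool_rot: [[0.897, 0.443, 0.002], [0.443, -0.897, 0.001], [0.002, 0.0, -1.0]]
ft_force: [-0.4, -2.4, 6.4]
t 10.53 pos [0.5377 0.4024 0.0116] ylin -63.7 q1,5,6 [27. 66. 90.] w 0.0642 F 33.0 ft [-0.4 -2.4  6.4]
turn 0.0 then shift cm [-27.75  41.16 -11.88]
```

```bash
python3 -m crank '[6,0,0,-0.5,0, 6,0,0,-1.5,0, 6,0,0,-3,0, 6,0,0,-3,0, 6,0,0,-3,0, 6,-1.98,2.94,-0.9,0, 6,-1.98,2.94,0,0, 6,-1.98,2.94,0,0]' | head -2
python3 -m crank '[6,-1.98,2.94,0,0, 6,-1.98,2.94,0,0, 6,-1.98,2.94,0,0, 6,-1.98,2.94,0,0, 6,-1.98,2.94,0,0, 6,-1.98,2.94,0,0, 6,-1.98,2.94,0,0, 6,-1.98,2.94,0,0]' | head -2
python3 -m crank '[6,-1.98,2.94,0,0, 6,-1.98,2.94,0,0, 6,-1.98,2.94,0,0, 6,0,0,0,0, 6,0,0,0,0, 6,0,0,0,0, 6,0,0,0,0, 6,0,0,0,0]' | head -2
python3 plan.py .471 -.0897 .0176
python3 - <<'E'
from h import *
p=snap('wrist','w4.png'); print(fit(p,'LS',(.471,-.0897)))
E
```

```text
time_s: 11.2
position: [0.5225, 0.296, 0.1302]
time_s: 11.87
position: [0.4845, 0.0144, 0.1296]
time_s: 12.53
position: [0.471, -0.0885, 0.1294]
t 12.53 pos [ 0.471  -0.0885  0.1294] ylin -63.6 q1,5,6 [-25.  64.  39.] w 0.0642 F 34.2 ft [ 0.   0.6 -2.7]
turn 0.0 then shift cm [-0.06  0.11 11.18]
(array([ 0.4679, -0.0891,  0.2374]), np.float64(0.16))
```

```bash
python3 -m crank '[6,-0.06,0.1,2,0, 6,0,0,2.5,0, 6,0,0,2.5,0, 6,0,0,2,0, 6,0,0,1,0, 6,0,0,0.7,0, 6,0,0,0.3,0, 6,0,0,0,0]' | head -2
python3 -m crank '[6,0,0,0.1,0, 6,0,0,0.1,0, 6,0,0,0.05,0, 6,0,0,0,0, 6,0,0,0,0, 6,0,0,0,0, 6,0,0,0,0, 6,0,0,0,0]' | head -4
python3 plan.py .471 -.0897 .0176
```

```text
time_s: 13.25
position: [0.471, -0.0904, 0.0192]
time_s: 13.92
position: [0.4709, -0.0908, 0.0169]
tool_rot: [[0.897, 0.443, 0.0], [0.443, -0.897, -0.0], [0.0, 0.0, -1.0]]
ft_force: [0.2, -0.4, -2.1]
t 13.92 pos [ 0.4709 -0.0908  0.0169] ylin -63.7 q1,5,6 [-25.  47.  39.] w 0.064 F 34.2 ft [ 0.2 -0.4 -2.1]
turn 0.0 then shift cm [ 0.06 -0.09 -0.07]
```

```bash
python3 -m crank '[6,0,0,0.1,0, 6,0,0,0.05,0, 6,0,0,0,0, 6.8,0,0,0,0, 7.2,0,0,0,0, 7.6,0,0,0,0, 8,0,0,0,0, 8,0,0,0,0]' | head -4
python3 -m crank '[8,0,0,-1,0, 8,0,0,-2.5,0, 8,0,0,-2.5,0, 8,0,0,-2.5,0, 8,0,0,-2.5,-0.12, 8,0,0,-0.4,-0.12, 8,0,0,0,-0.12, 8,0,0,0,-0.12]' | head -2
python3 -m crank '[8,0,0,0,-0.12, 8,0,0,0,-0.12, 8,0,0,0,-0.12, 8,0,0,0,-0.12, 8,0,0,0,-0.12, 8,0,0,0,-0.12, 8,0,0,0,-0.086, 8,0,0,0,0]' | head -2
python3 plan.py .641 -.1355 .13 10
python3 - <<'E'
from h import *
p=snap('top','t3.png'); print(fit(p,'LP',(.471,-.0897),.005),fit(p,'SP',(.645,.161),.005),fit(p,'QP',G['QP']))
p=snap('side','s3.png'); print(fit(p,'LP',(.471,-.0897),.005,True),fit(p,'OP',G['OP'],0,True))
E
```

```text
time_s: 14.58
position: [0.4709, -0.0907, 0.0152]
tool_rot: [[0.897, 0.443, -0.0], [0.443, -0.897, 0.0], [-0.0, -0.0, -1.0]]
ft_force: [0.5, 0.7, 0.7]
time_s: 15.25
position: [0.471, -0.0907, 0.1299]
time_s: 15.92
position: [0.4708, -0.0907, 0.1292]
t 15.92 pos [ 0.4708 -0.0907  0.1292] ylin 10.1 q1,5,6 [-25.  64. -35.] w 0.08 F 0.0 ft [0.8 0.3 0. ]
turn 0.002 then shift cm [-7.37 15.98 -0.08]
(array([ 0.4695, -0.0919,  0.0363]), np.float64(0.946)) (array([0.6437, 0.1588, 0.2325]), np.float64(0.089)) (array([0.4774, 0.0834, 0.8866]), np.float64(0.061))
(array([ 0.4702, -0.0898,  0.1144]), np.float64(0.099)) (array([ 0.6412, -0.1349,  1.7104]), np.float64(0.058))
```

View pics/s3.png

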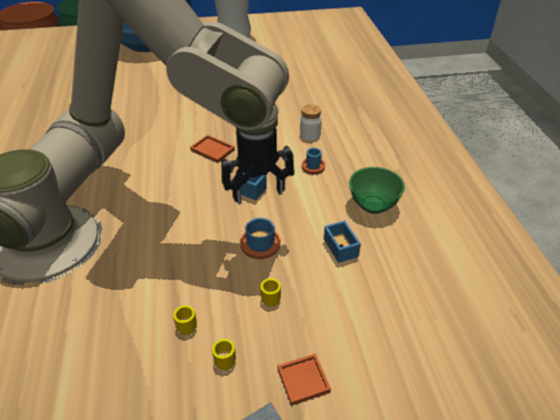

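The side view shows both round pots standing in their saucers at (260,235) and (314,158). The oblong pot is next.

```bash
python3 -m crank '[7,-1.47,3.2,0,0, 7,-1.47,3.2,0,0, 7,-1.47,3.2,0,0, 7,-1.47,3.2,0,0, 7,-1.47,3.2,0,0, 7,0,0,0,0, 7,0,0,0,0, 7,0,0,0,0]' | head -2
python3 plan.py .641 -.1355 .011
python3 - <<'E'
from h import *
p=snap('wrist','w5.png'); print(fit(p,'OP',(.641,-.1355)))
E
```

```text
time_s: 16.68
position: [0.6406, -0.1351, 0.1288]
t 16.68 pos [ 0.6406 -0.1351  0.1288] ylin 9.9 q1,5,6 [-22.  78. -32.] w 0.0698 F 0.0 ft [ 0.4  1.1 -0.3]
turn 0.0 then shift cm [-0.05  0.05 11.78]
(array([ 0.6391, -0.1324,  1.776 ]), np.float64(0.058))
```

View pics/w5.png

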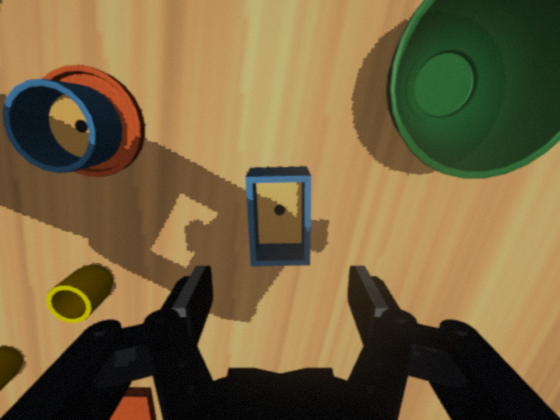

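The oblong pot is square to the fingers and its rim is centred at about (280,220). Descending.

```bash
python3 -m crank '[7,-0.05,-0.05,1,0, 7,0,0,2.5,0, 7,0,0,2.5,0, 7,0,0,2.5,0, 7,0,0,2,0, 7,0,0,1,0, 7,0,0,0.3,0, 7,0,0,0,0]' | head -4
python3 -m crank '[7,0,0,0,0, 6.4,0,0,0,0, 5.8,0,0,0,0, 5.2,0,0,0,0, 4.6,0,0,0,0, 4.6,0,0,0,0, 4.6,0,0,0,0, 4.6,0,0,0,0]' 30 | head -4
python3 plan.py .3915 .2825 .13 45
```

```text
time_s: 17.4
position: [0.6404, -0.136, 0.0112]
tool_rot: [[-0.173, 0.985, -0.001], [0.985, 0.173, 0.0], [0.0, -0.0, -1.0]]
ft_force: [-1.4, -0.4, 0.2]
time_s: 18.07
position: [0.641, -0.1361, 0.0122]
tool_rot: [[-0.173, 0.985, 0.001], [0.985, 0.173, -0.0], [-0.001, 0.001, -1.0]]
ft_force: [-1.3, -0.0, 6.1]
t 18.07 pos [ 0.641  -0.1361  0.0122] ylin 10.0 q1,5,6 [-22.  64. -32.] w 0.0499 F 32.5 ft [-1.3 -0.   6.1]
turn -0.611 then shift cm [ 47.23  11.96 -11.82]
```

```bash
python3 -m crank '[4.6,0,0,-0.5,0, 4.6,0,0,-1.5,0, 4.6,0,0,-3,0, 4.6,0,0,-3,-0.12, 4.6,0,0,-3,-0.12, 4.6,0,0,-0.8,-0.12, 4.6,0,0,0,-0.12, 4.6,0,0,0,-0.12]' | head -2
python3 -m crank '[4.6,0,0,0,-0.01, 4.6,3.37,0.85,0,0, 4.6,3.37,0.85,0,0, 4.6,3.37,0.85,0,0, 4.6,3.37,0.85,0,0, 4.6,3.37,0.85,0,0, 4.6,3.37,0.85,0,0, 4.6,3.37,0.85,0,0]' | head -2
python3 -m crank '[4.6,3.37,0.85,0,0, 4.6,3.37,0.85,0,0, 4.6,3.37,0.85,0,0, 4.6,3.37,0.85,0,0, 4.6,3.37,0.85,0,0, 4.6,3.37,0.85,0,0, 4.6,3.37,0.85,0,0, 4.6,0,0,0,0]' | head -2
python3 -m crank '[4.6,0,0,0,0, 4.6,0,0,0,0, 4.6,0,0,0,0, 4.6,0,0,0,0, 4.6,0,0,0,0, 4.6,0,0,0,0, 4.6,0,0,0,0, 4.6,0,0,0,0]' | head -2
python3 plan.py .3915 .2825 .0182 45
python3 - <<'E'
from h import *
p=snap('wrist','w6.png'); print(np.round([w2p(p,[.3915+a*np.cos(2.355)-b*np.sin(2.355),.2825+a*np.sin(2.355)+b*np.cos(2.355),.013]) for a,b in((.049,.036),(.049,-.036),(-.049,-.036),(-.049,.036))]))
E
```

```text
time_s: 18.73
position: [0.6408, -0.1359, 0.1302]
time_s: 19.4
position: [0.5151, 0.0743, 0.1292]
time_s: 20.07
position: [0.3885, 0.2858, 0.1293]
time_s: 20.73
position: [0.392, 0.2819, 0.1293]
t 20.73 pos [0.392  0.2819 0.1293] ylin 44.9 q1,5,6 [ 22.  65. -23.] w 0.0498 F 32.1 ft [-0.2 -0.  -2.3]
turn -0.002 then shift cm [ 0.08  0.   11.11]
[[237. 155.]
 [321. 155.]
 [317. 258.]
 [241. 258.]]
```

View pics/w6.png

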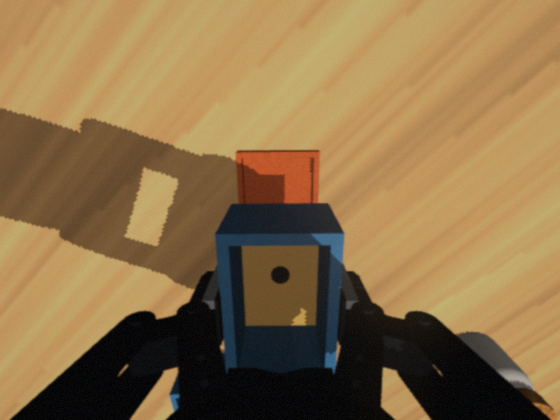

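The oblong saucer's far edge is at row 150 with corners at columns 237 and 320. It is well aligned and slightly further out than planned, so I shift x by +0.2 cm and lower.

```bash
python3 -m crank '[4.6,0.2,0,2,0, 4.6,0,0,2.5,0, 4.6,0,0,2.5,0, 4.6,0,0,2,0, 4.6,0,0,1,0, 4.6,0,0,0.7,0, 4.6,0,0,0.3,0, 4.6,0,0,0,0]' | head -2
python3 -m crank '[4.6,0,0,0.1,0, 4.6,0,0,0.1,0, 4.6,0,0,0.05,0, 4.6,0,0,0,0, 4.6,0,0,0,0, 4.6,0,0,0,0, 4.6,0,0,0,0, 4.6,0,0,0,0]' | head -4
python3 plan.py .3915 .2825 .0172 45
```

```text
time_s: 21.45
position: [0.3906, 0.2836, 0.0192]
time_s: 22.12
position: [0.3907, 0.2836, 0.0172]
tool_rot: [[-0.706, 0.708, 0.001], [0.708, 0.706, 0.0], [-0.0, 0.001, -1.0]]
ft_force: [-0.7, 0.2, 2.9]
t 22.12 pos [0.3907 0.2836 0.0172] ylin 44.9 q1,5,6 [ 22.  47. -23.] w 0.0495 F 32.6 ft [-0.7  0.2  2.9]
turn -0.001 then shift cm [-0.14 -0.02 -0.  ]
```

```bash
python3 -m crank '[4.6,0,0,0.03,0, 5.2,0,0,0,0, 5.6,0,0,0,0, 6,0,0,0,0, 6.5,0,0,0,0, 7,0,0,0,0, 7,0,0,0,0, 7,0,0,0,0]' | head -4
python3 -m crank '[7,0,0,-1,0, 7,0,0,-2.5,0, 7,0,0,-2.5,0, 7,0,0,-2.5,0, 7,0,0,-2.5,-0.1, 7,0,0,-0.4,-0.006, 7,0,0,0,0, 7,0,0,0,0]' | head -2
python3 plan.py .477 .084 .13 51
```

```text
time_s: 22.78
position: [0.3905, 0.2835, 0.0165]
tool_rot: [[-0.706, 0.708, -0.0], [0.708, 0.706, -0.0], [0.0, -0.0, -1.0]]
ft_force: [0.4, -0.1, -0.7]
time_s: 23.45
position: [0.3901, 0.2834, 0.1299]
t 23.45 pos [0.3901 0.2834 0.1299] ylin 50.9 q1,5,6 [ 22.  65. -29.] w 0.0696 F 0.0 ft [ 0.1 -0.7 -0.6]
turn -0.001 then shift cm [-1.930e+01 -1.003e+01 -1.000e-02]
```

```bash
python3 -m crank '[7,-3.22,-1.67,0,0, 7,-3.22,-1.67,0,0, 7,-3.22,-1.67,0,0, 7,-3.22,-1.67,0,0, 7,-3.22,-1.67,0,0, 7,-3.22,-1.67,0,0, 7,0,0,0,0, 7,0,0,0,0]' | head -2
python3 -m crank '[7,0,0,0,0, 7,0,0,0,0, 7,0,0,0,0, 7,0,0,0,0, 7,0,0,0,0, 7,0,0,0,0, 7,0,0,0,0, 7,0,0,0,0]' | head -2
python3 plan.py .477 .084 .011
python3 - <<'E'
from h import *
p=snap('side','s6.png'); print('OP',fit(p,'OP',(.3915,.2825),.005,True))
p=snap('wrist','w7.png'); print(fit(p,'QP',(.477,.084)))
E
```

```text
time_s: 24.12
position: [0.4775, 0.0826, 0.129]
time_s: 24.78
position: [0.4775, 0.0842, 0.1305]
t 24.78 pos [0.4775 0.0842 0.1305] ylin 51.0 q1,5,6 [ -4.  65. -55.] w 0.0703 F 0.0 ft [ 0.9  0.3 -0.2]
turn 0.0 then shift cm [ 0.03 -0.05 11.95]
OP (array([0.3952, 0.2854, 2.4511]), np.float64(0.169))
(array([0.4736, 0.0881, 0.89  ]), np.float64(0.021))
```

View pics/w7.png

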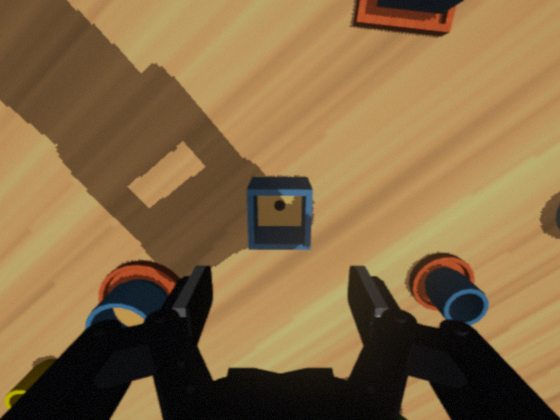

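The square pot is aligned and centred between the fingers at (280,218). Descending and gripping.

```bash
python3 -m crank '[7,0.1,0,1,0, 7,0,0,2.5,0, 7,0,0,2.5,0, 7,0,0,2.5,0, 7,0,0,2,0, 7,0,0,1,0, 7,0,0,0.3,0, 7,0,0,0,0]' | head -4
python3 -m crank '[7,0,0,0,0, 6.4,0,0,0,0, 5.8,0,0,0,0, 5.2,0,0,0,0, 4.6,0,0,0,0, 4.6,0,0,0,0, 4.6,0,0,0,0, 4.6,0,0,0,0]' 30 | head -4
python3 plan.py .500 -.427 .15 9.3
```

```text
time_s: 25.55
position: [0.4766, 0.0847, 0.0121]
tool_rot: [[-0.777, 0.629, -0.001], [0.629, 0.777, 0.0], [0.001, -0.001, -1.0]]
ft_force: [-0.3, 0.4, -1.2]
time_s: 26.22
position: [0.4771, 0.0847, 0.0132]
tool_rot: [[-0.777, 0.629, 0.001], [0.629, 0.777, -0.0], [-0.001, 0.001, -1.0]]
ft_force: [0.3, -1.0, 5.2]
t 26.22 pos [0.4771 0.0847 0.0132] ylin 51.0 q1,5,6 [ -4.  47. -55.] w 0.0496 F 31.4 ft [ 0.3 -1.   5.2]
turn 0.728 then shift cm [-50.87  -5.99 -13.68]
```

```bash
python3 -m crank '[4.6,0,0,-0.5,0, 4.6,0,0,-1.5,0, 4.6,0,0,-3,0.12, 4.6,0,0,-3,0.12, 4.6,0,0,-3,0.12, 4.6,0,0,-2.6,0.12, 4.6,0,0,0,0.12, 4.6,0,0,0,0.12]' | head -2
python3 -m crank '[4.6,0,0,0,0.008, 4.6,-3.63,-0.43,0,0, 4.6,-3.63,-0.43,0,0, 4.6,-3.63,-0.43,0,0, 4.6,-3.63,-0.43,0,0, 4.6,-3.63,-0.43,0,0, 4.6,-3.63,-0.43,0,0, 4.6,-3.63,-0.43,0,0]' | head -2
python3 -m crank '[4.6,-3.63,-0.43,0,0, 4.6,-3.63,-0.43,0,0, 4.6,-3.63,-0.43,0,0, 4.6,-3.63,-0.43,0,0, 4.6,-3.63,-0.43,0,0, 4.6,-3.63,-0.43,0,0, 4.6,-3.63,-0.43,0,0, 4.6,0,0,0,0]' | head -2
python3 -m crank '[4.6,0,0,0,0, 4.6,0,0,0,0, 4.6,0,0,0,0, 4.6,0,0,0,0, 4.6,0,0,0,0, 4.6,0,0,0,0, 4.6,0,0,0,0, 4.6,0,0,0,0]' | head -2
python3 plan.py .500 -.427 .0192 9.3
python3 - <<'E'
from h import *
p=snap('wrist','w8.png'); print(np.round([w2p(p,[.500+a*np.cos(.16)-b*np.sin(.16),-.427+a*np.sin(.16)+b*np.cos(.16),.013]) for a,b in((.036,.036),(.036,-.036),(-.036,-.036),(-.036,.036))]))
p=snap('top','t8.png'); print(fit(p,'OP',(.3915,.2825),.005),fit(p,'LP',(.471,-.09),.005))
E
```

```text
time_s: 26.88
position: [0.4772, 0.0847, 0.1504]
time_s: 27.55
position: [0.4875, -0.1726, 0.1483]
time_s: 28.22
position: [0.4981, -0.4325, 0.1472]
time_s: 28.88
position: [0.4994, -0.4264, 0.1486]
t 28.88 pos [ 0.4994 -0.4264  0.1486] ylin 9.3 q1,5,6 [-51.  81. -60.] w 0.0497 F 31.8 ft [ 0.3  0.3 -1.4]
turn 0.0 then shift cm [-0.07  0.05 12.94]
[[319. 168.]
 [316. 239.]
 [245. 239.]
 [242. 168.]]
(array([0.3934, 0.2808, 2.3562]), np.float64(0.047)) (array([ 0.4777, -0.0862,  0.0899]), np.float64(0.544))
```

View pics/w8.png

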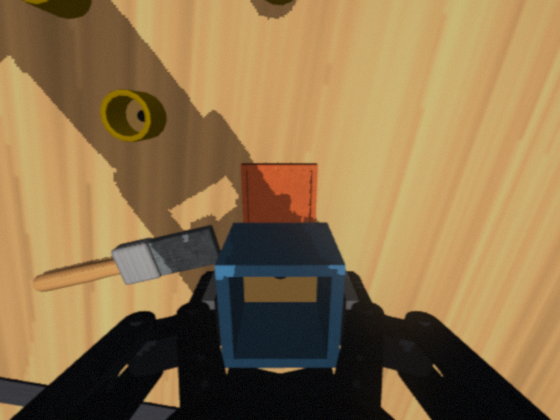

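The square saucer is aligned, with its far edge at row 164 and corners at columns 242 and 318. It shows the same small wrist-view bias as before, and the brush at (220,245) clears the fingers.

```bash
python3 -m crank '[4.6,0.08,0.05,2,0, 4.6,0,0,3,0, 4.6,0,0,3,0, 4.6,0,0,2.5,0, 4.6,0,0,1.3,0, 4.6,0,0,0.8,0, 4.6,0,0,0.3,0, 4.6,0,0,0,0]' | head -2
python3 -m crank '[4.6,0,0,0.05,0, 4.6,0,0,0.08,0, 4.6,0,0,0,0, 4.6,0,0,0,0, 4.6,0,0,0,0, 4.6,0,0,0,0, 4.6,0,0,0,0, 4.6,0,0,0,0]' | head -4
python3 plan.py .500 -.427 .0182 9.3
```

```text
time_s: 29.65
position: [0.4998, -0.4258, 0.0195]
time_s: 30.32
position: [0.4997, -0.4257, 0.0183]
tool_rot: [[-0.161, 0.987, 0.0], [0.987, 0.161, -0.0], [-0.0, 0.0, -1.0]]
ft_force: [-0.3, -0.4, -0.7]
t 30.32 pos [ 0.4997 -0.4257  0.0183] ylin 9.3 q1,5,6 [-51.  65. -60.] w 0.0498 F 31.7 ft [-0.3 -0.4 -0.7]
turn -0.0 then shift cm [-0.13  0.01  0.01]
```

```bash
python3 -m crank '[4.6,0,0,0.07,0, 4.6,0,0,0.05,0, 4.6,0,0,0,0, 5.2,0,0,0,0, 5.6,0,0,0,0, 6,0,0,0,0, 6,0,0,0,0, 6,0,0,0,0]' | head -4
python3 -m crank '[6,0,0,-1,0, 6,0,0,-2.5,0, 6,0,0,-2.5,0, 6,0,0,-2.5,0, 6,-2,0,-3,0, 6,-3,0,-3,0, 6,-3,0,0,0, 6,-3,0,0,0]' | head -2
python3 -m crank '[6,-3,0,0,0, 6,-2,0,0,0, 6,0,0,0,0, 6,0,0,0,0, 6,0,0,0,0, 6,0,0,0,0, 6,0,0,0,0, 6,0,0,0,0]' | head -2
python3 - <<'E'
from h import *
C=[('LP','LS'),('SP','SS'),('QP','QS'),('OP','OS')]
p=snap('top','t9.png')
for a,b in C: print(a,fit(p,a,G[b],.005))
p=snap('side','s9.png')
for a,b in C: print(a,fit(p,a,G[b],.005,True))
E
```

```text
time_s: 30.98
position: [0.4997, -0.4257, 0.0169]
tool_rot: [[-0.161, 0.987, -0.0], [0.987, 0.161, 0.0], [0.0, -0.0, -1.0]]
ft_force: [-0.2, 0.3, -0.4]
time_s: 31.65
position: [0.5179, -0.5352, 0.1655]
time_s: 32.32
position: [0.5257, -0.5823, 0.1622]
LP (array([ 0.4709, -0.0918,  0.1577]), np.float64(0.053))
SP (array([ 0.6437,  0.1587, -0.1604]), np.float64(0.083))
QP None
OP (array([0.3934, 0.2808, 2.3569]), np.float64(0.047))
LP None
SP (array([ 0.6448,  0.1641, -0.1719]), np.float64(0.171))
QP (array([ 0.5006, -0.4226,  0.1499]), np.float64(0.047))
OP None
```

View pics/s9.png

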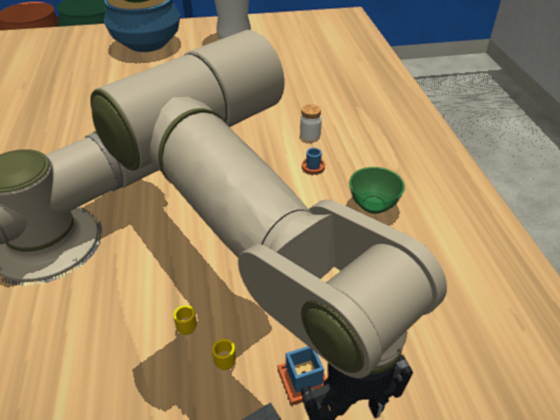

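View pics/t9.png

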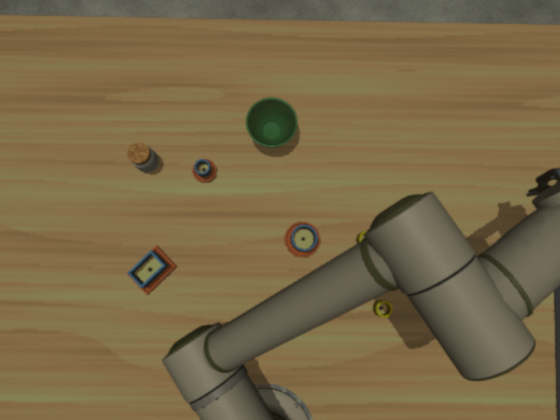

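All four pots stand centred and aligned in their saucers: top view (204,170), (302,239) and (151,269), side view (303,370). Fits are within about 4 mm, and the bowl and jar have not moved. Handing in.

```bash
python3 -c "
from rig import env
print(env.close_job())"
```

```text
the job is handed in; nothing more can be done
None
```

The job is handed in: camera checks before hand-in put all four pots upright, released and lined up in their own saucers, within about 4 mm of centre, with the bowl and jar unmoved; the hand-in itself gave no verdict.

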